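# Snap the blue lid onto its jar and keep it pressed

## Robot

A 6-joint arm with a two-finger parallel gripper is mounted at the origin on a cart in front of the work surface, level with it; the furniture and walls round the work are solid. World frame = base frame: x ahead of the robot, y to its left, z up, the work surface at z = 0. Lengths are in m, angles in rad, forces in N, time in s.
With the tool pointing down it reaches from about 0.325 to 0.85 m from the base axis. Payload 15.5 kg.
Tool frame: the origin (TCP) lies midway between the tips of the shut fingers; the grasp point (between the pads) lies 19 mm behind it (ctrl.grip_point_offset is the distance from the TCP to the grasp point, in m); z points along the fingers, y is the line along which they close (so a half turn about z gives the same grasp; the last joint's range is limited). The gripper opens to 91 mm and grips with 3 to 60 N. Pads are 32 mm wide; open, the fingers measure 118 mm over their backs; the gripper's body (76 mm by 178 mm) begins 60 mm behind the grasp point.
Start: joints at [1.212, 0.494, 1.345, -0, 1.302, -0.096], TCP at [0.162, 0.604, 0.183] pointing down, gripper open.
Joint ranges: [-2.91, 2.91], [-0.82, 2.16], [0.22, 2.67], [-1.22, 4.37], [0.12, 2.79], [-3.08, 3.08]. Speed limits (rad/s): [1.89, 1.89, 2.57, 3.01, 3.01, 3.01].

## Interface

Orientations are given as a unit quaternion [x, y, z, w].
In Python, from rig import monitor, cams, ticket, ctrl gives the robot as it stands.
- The arm moves only by the tool move_arm, never from a script. Its argument "plan" is a list of rows, each an object of numbers: "wx", "wy", "wz": the turn, a rotation vector about the tool's x, y, z in rad; "tx", "ty", "tz": the shift along the tool's x, y, z in cm; "hand": the closure, from 0 (fully open) to 1 (shut). A call has 1 to 5 rows; each row shifts and turns the commanded pose from where the row before left it, along the tool's axes as they then stand; what a row does not reach is not made up. A row lasts 1/8 s, in which the tool goes at most 62.5 mm and 10.7 degrees, less where a joint would pass 70% of its speed; a pose out of reach is approached as far as the arm can. A call is refused whole if a number of a shift passes 6.25 or a number of a turn 0.188, either way. A call with a gripper value outside its range is refused whole. The fingers move at their own pace and stop on an object; "squeeze" is the grip in N (left out, the last holds). Time passes only in rows, so rows that do not move let the fingers close. It gives the time, the measured TCP pose, the force, the opening and the grip force at its end, in the units of the state.
- monitor.observe(): the state, without advancing time (a new reading comes with each control period).
- cams.read_camera(name): name is "scene" or "top"; returns the picture (480x640x3 uint8, red, green, blue); there is no depth.
- cams.camera_model(name): a dict with "fx", "fy", "cx", "cy" (pixels), "rvec" (rotation vector, rad) and "tvec" (3), from world to camera coordinates, as OpenCV has them. Camera axes: x right, y down, z forward; pixel columns grow to the right and rows downward; lengths in m; the calibration is good to about 2 mm. A picture is of the moment at which its call begins. camera_model takes no time and is no camera call.
- ticket.sign_off(): hands the job in; it is judged then, once.
The state is a dict: "t": time; "joint_positions": joint angles; "qvel": joint speeds; "joint_efforts": joint torques, N m; "eef_pos": TCP position; "eef_rot": TCP orientation; "contact_force": force on the tool from outside, world axes, zero at the start; "wrist_torque": the same for the moment, N m; "width": finger opening in m; "grasp_force": force on a finger pad.
Only numpy, scipy, OpenCV 4.12 (cv2) and the standard library are available. Lean on these libraries where they do the work, as an engineer would, in place of code of your own. Each camera call takes 0.05 s, during which the arm holds its last target. There are 200 camera calls.

## Task

Close the jar with the blue band with the blue lid: pick the lid up by the bar on top, lower it straight over the jar's neck and press it down until it clicks, and keep pressing after the click so that the seal under the lid stays firmly squeezed (about 10 N). Finish like that, still holding the lid by its bar and pressing it down: do not let go. The jar stays standing where it is, and the orange jar, the orange lid, the cup and the tin are left alone.

Things in the scene. Friction and masses are not known exactly. Their poses are not given: they have to be found in the camera images.
- jar_blue: low white ceramic jar with blue band and blue seal ring on its open neck; loose, about 0.7 kg. Origin: centre of underside, z up. Belly 72 mm wide up to 62 mm; neck 44 mm wide, bevelled, rigid rim at 86.5 mm; seal ring top at 91 mm. Four sprung steel catches, cone-shaped, flat below, stick out of the neck at 74 to 80 mm (52 mm over them)
- lid_blue_grip (a point): blue snap lid, 62 mm wide, 56 mm high, about 0.06 kg, standing on its lower edge. Point: on its axis, in the bar grip on top, 48 mm above the lower edge, 8 mm below the bar's top. z up, x along the bar: bar 40 mm long (x), 18 mm thick (y), 30 mm tall above the flat flange (26 mm above the lower edge). Pinch across the thickness; fingertips may rest on the flange
- lid_blue_foot (a point): centre of the blue lid's lower edge, z up the lid's axis; the lip there has 1.5 mm play round the neck. Height of this point above the jar's underside while closing: lip meets the catches at about 78 mm; the push rises to a peak of about 7 to 15 N near 74 mm, then drops; catches click out over the lip at about 70 mm, tugging the lid down; it meets the seal at 69 mm; hard home at 65 mm
- seal_blue (a joint): how far the blue jar's seal ring is squeezed down, m: 0 free, grows downwards, 0.004 at most; springy, about 3 N per mm, so 0.003 means about 9 N of push on the lid. It springs back when the push stops
- jar_orange: low white ceramic jar with orange band and orange seal ring on its open neck; loose, about 0.7 kg. Origin: centre of underside, z up. Belly 72 mm wide up to 62 mm; neck 44 mm wide, bevelled, rigid rim at 86.5 mm; seal ring top at 91 mm. Four sprung steel catches, cone-shaped, flat below, stick out of the neck at 74 to 80 mm (52 mm over them). A bystander
- lid_orange_grip (a point): orange snap lid, 62 mm wide, 56 mm high, about 0.06 kg, standing on its lower edge. Point: on its axis, in the bar grip on top, 48 mm above the lower edge, 8 mm below the bar's top. z up, x along the bar: bar 40 mm long (x), 18 mm thick (y), 30 mm tall above the flat flange (26 mm above the lower edge). Pinch across the thickness; fingertips may rest on the flange. A bystander
- mug: white coffee cup, red-brown inside, 62 mm wide, 92 mm with its handle, 51 mm high, origin at its underside. A bystander
- tin: round food tin, 57 mm wide, 72 mm high, origin at its underside. A bystander
- jar_blue_neck (a point): centre of the rigid rim of the blue jar's neck, on the jar's axis, 86.5 mm above its underside
Things that resemble listed ones, but are neither listed nor needed, are in the scene too. Leave any green or yellow look-alike of the jar_blue alone.

How it is judged:
By the outcome, as a careful person would: the job done as asked, in the order asked, and still so for the second after the job is handed in, while the arm keeps its last pose, push and grip.
It also fails if it takes over 48 s, if anything falls off the work surface, if the arm or the gripper's body presses on something with over 40 N, if the wrist force passes 120 N, or if a joint passes its speed limit or range.

## Working session

There is one attempt and no reset: what is moved stays moved. The work goes in short steps, Python scripts to look and compute and a tool call to move; the robot and the scene stay as the last step left them, time stands still between calls to the robot, and variables do not carry over. Pictures are saved under pics/ and viewed, at most 10 in all, crops included, and the job is handed in when it is done.

Besides the shell and the picture viewer there is one more tool, called after "Emit:" as name(argument=value, ...), one argument or row to a line, values as JSON. move_arm: Moves the arm, as the interface text tells. Its arguments: {"type":"object","properties":{"plan":{"type":"array","items":{"type":"object","properties":{"wx":{"type":"number"},"wy":{"type":"number"},"wz":{"type":"number"},"tx":{"type":"number"},"ty":{"type":"number"},"tz":{"type":"number"},"hand":{"type":"number"}}}},"squeeze":{"type":"number"}},"required":["plan"]}

```bash
mkdir -p pics; ls; python3 - <<'E'
from rig import monitor,cams
import cv2
for n in("scene","top"):
    im=cams.read_camera(n); cv2.imwrite(f"pics/{n}0.png",im[:,:,::-1]); print(n,cams.camera_model(n))
print(monitor.observe())
E
```

```text
pics
scene {'fx': 613.1183341350281, 'fy': 613.1183341350281, 'cx': 315.44701440082304, 'cy': 229.87647362943815, 'rvec': array([ 1.88931366, -1.04418754,  0.56221501]), 'tvec': array([-0.31472498,  0.28210988,  1.06171063])}
top {'fx': 575.6674450706255, 'fy': 575.6674450706255, 'cx': 316.9274003573267, 'cy': 238.52669073226045, 'rvec': array([ 2.15287425, -2.11983119,  0.1827833 ]), 'tvec': array([-0.04410398,  0.54613076,  1.0985673 ])}
{'t': 0.1, 'joint_positions': array([ 1.21249914e+00,  4.94149373e-01,  1.34609788e+00, -2.37935417e-05,
        1.30247526e+00, -9.54764789e-02]), 'qvel': array([-0.00110612, -0.00194867, -0.00140396, -0.00284731,  0.00142271,
        0.00046818]), 'joint_efforts': array([ 2.22673116e-03, -8.80241489e+01, -3.82545984e+01,  7.09066261e-02,
        4.81510931e-02, -4.70674320e-05]), 'eef_pos': array([0.16223313, 0.60317591, 0.18257056]), 'eef_rot': array([ 1.31029311e-01,  9.91378334e-01, -5.53032117e-04, -1.15903084e-04]), 'contact_force': array([-0.06674022,  0.5532557 , -0.74940534]), 'wrist_torque': array([-0.03889455,  0.00089081,  0.01033868]), 'grasp_force': 0.0, 'width': 0.09121462566187759}
```

View pics/scene0.png

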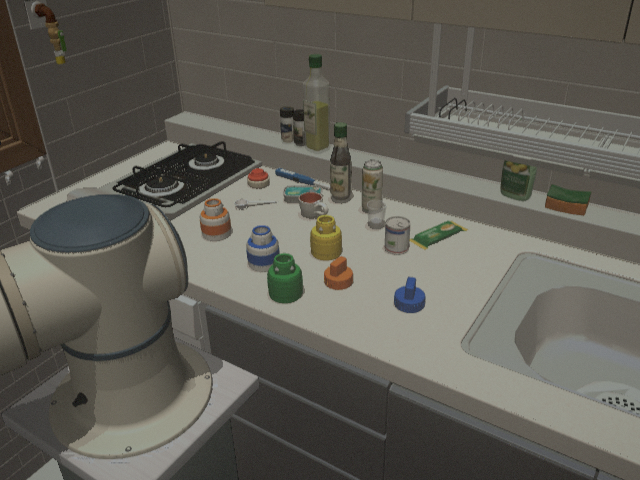

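View pics/top0.png

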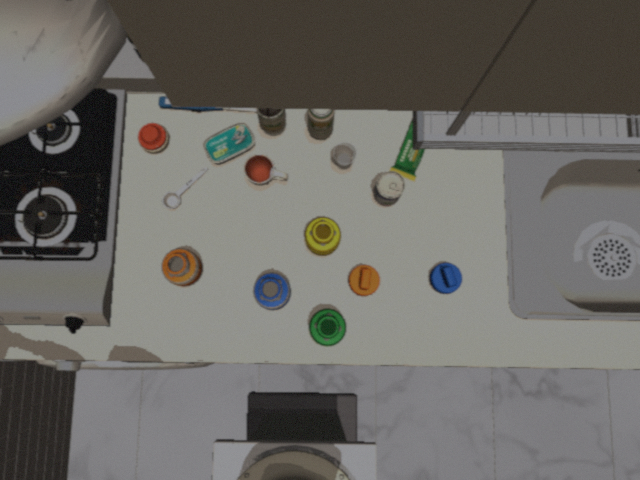

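The scene view shows the blue jar at (262,248) and the blue lid at (410,297). In the top view they are at (272,290) and (446,278). The green jar sits at (328,327) in the top view, close to the blue one.

```bash
cat > h.py <<'E'
import numpy as np,cv2
from rig import cams
def M(n):
    m=cams.camera_model(n);R=cv2.Rodrigues(m["rvec"])[0]
    return np.array([[m["fx"],0,m["cx"]],[0,m["fy"],m["cy"]],[0,0,1]]),R,m["tvec"]
def cast(n,uv,z):
    K,R,t=M(n);c=-R.T@t;d=R.T@np.linalg.inv(K)@np.array([uv[0],uv[1],1.]);return c+d*(z-c[2])/d[2]
def proj(n,p):
    K,R,t=M(n);q=K@(R@np.asarray(p)+t);return q[:2]/q[2]
def blue(im):
    return cv2.inRange(cv2.cvtColor(im,cv2.COLOR_RGB2HSV),(105,110,40),(128,255,255))
E
python3 - <<'E'
from h import *
ims={n:cv2.imread(f"pics/{n}0.png")[:,:,::-1].copy() for n in("scene","top")}
for n in ims:
    k,l,s,c=cv2.connectedComponentsWithStats(blue(ims[n]))
    for i in range(1,k):
        if s[i,4]>40: print(n,s[i],c[i])
T,S=ims["top"],ims["scene"]
cr=lambda im,u,v,r=30:cv2.resize(im[v-r:v+r,u-r:u+r],(400,300) if 0 else (300,300),interpolation=cv2.INTER_CUBIC)
cv2.imwrite("pics/c0.png",np.vstack([np.hstack([cr(T,272,290),cr(T,446,278)]),np.hstack([cr(S,262,248),cr(S,410,297)])])[:,:,::-1])
for n,uv,z in(("top",(446,278),.026),("scene",(410,297),.02),("top",(272,290),.08)): print(n,cast(n,uv,z))
E
```

```text
scene [253 226  17   9  45] [260.62222222 230.35555556]
scene [248 236  28  12 108] [262.08333333 243.22222222]
scene [395 278  30  29 398] [409.83668342 293.3241206 ]
top [431 263  31  30 724] [445.52624309 277.67127072]
top [255 274  33  33 515] [270.70679612 289.3223301 ]
top [ 0.47405622 -0.29526138  0.026     ]
scene [ 0.46935274 -0.29996729  0.02      ]
top [0.44057008 0.04822071 0.08      ]
```

View pics/c0.png

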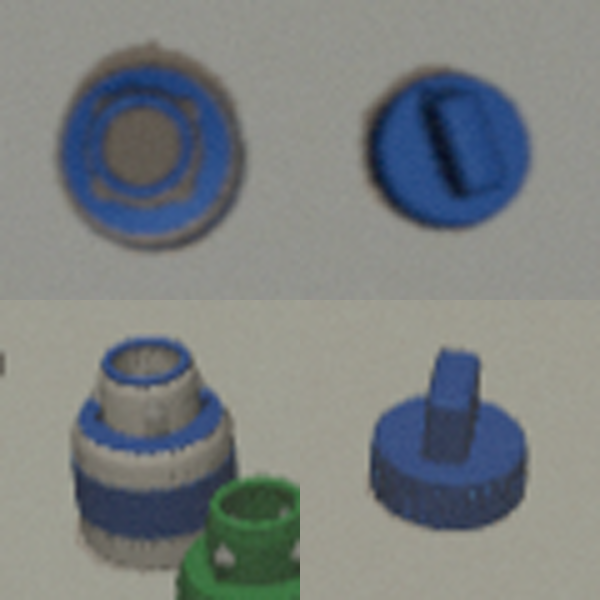

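```bash
python3 - <<'E'
from h import *
t=lambda x,y:(242+x/5,260+y/5); l=lambda x,y:(416+(x-300)/5,248+y/5)
sj=lambda x,y:(232+x/5,218+(y-300)/5); sl=lambda x,y:(380+(x-300)/5,267+(y-300)/5)
print("jar ring top",cast("top",t(142,148),.091),"inner",cast("top",t(143,147),.091),"shoulder",cast("top",t(151,155),.062),"ring scene",cast("scene",sj(147,361),.091))
print("lid flange",cast("top",l(450,150),.026),cast("scene",sl(449,440),.026),"bar",cast("top",l(473,140),.056),cast("scene",sl(457,379),.056))
for a,b,z in((l(440,92),l(465,192),.056),(l(482,92),l(503,185),.056),(l(424,92),l(460,195),.026)):
    d=cast("top",a,z)-cast("top",b,z);print("bar",np.linalg.norm(d),np.degrees(np.arctan2(d[1],d[0])))
for a,b,z in((sl(443,350),sl(432,402),.056),(sl(480,353),sl(473,408),.056)):
    d=cast("scene",a,z)-cast("scene",b,z);print("bar s",np.linalg.norm(d),np.degrees(np.arctan2(d[1],d[0])))
E
```

```text
jar ring top [0.44043461 0.05043653 0.091     ] inner [0.44081579 0.05007157 0.091     ] shoulder [0.44002404 0.04910685 0.062     ] ring scene [0.43455921 0.04551031 0.091     ]
lid flange [ 0.47405622 -0.29526138  0.026     ] [ 0.46781223 -0.29990698  0.026     ] bar [ 0.47505134 -0.29746151  0.056     ] [ 0.46892618 -0.30113242  0.056     ]
bar 0.03998973605443039 12.843681504244305
bar 0.037020573882718615 11.38348989917776
bar 0.043332332091535065 18.201713882427942
bar s 0.036402449396624126 18.758189023207663
bar s 0.03804268070290536 20.856996721315575
```

Emit:
move_arm(
  plan=[
    {"wz": -0.175},
    {"wz": -0.175},
    {"wz": -0.174},
    {"tx": -2.7, "ty": -4.0},
    {"tx": -2.7, "ty": -4.0},
  ],
)

```text
validation failed for argument at $.pl...
```

Emit:
move_arm(
  plan=[
    {"tx": -2.7, "ty": -4.0},
    {"tx": -2.7, "ty": -4.0},
    {"tx": -2.7, "ty": -4.0},
    {"tx": -2.7, "ty": -4.0},
    {"tx": -2.7, "ty": -4.0},
  ],
)

```text
validation failed for argument at $.pl...
```

Emit:
move_arm(
  plan=[
    {"tx": 0, "ty": 0, "tz": 0, "wx": 0, "wy": 0, "wz": -0.175, "hand": 0},
    {"tx": 0, "ty": 0, "tz": 0, "wx": 0, "wy": 0, "wz": -0.175, "hand": 0},
    {"tx": 0, "ty": 0, "tz": 0, "wx": 0, "wy": 0, "wz": -0.174, "hand": 0},
    {"tx": -2.7, "ty": -4, "tz": 0, "wx": 0, "wy": 0, "wz": 0, "hand": 0},
    {"tx": -2.7, "ty": -4, "tz": 0, "wx": 0, "wy": 0, "wz": 0, "hand": 0},
  ],
)

```text
t: 0.72
eef_pos: [0.2356, 0.5393, 0.1827]
eef_rot: [-0.131, 0.991, -0.0, -0.0]
contact_force: [0.6, 0.1, -0.4]
width: 0.0913
grasp_force: 0.0
```

Emit:
move_arm(
  plan=[
    {"tx": -2.7, "ty": -4, "tz": 0, "wx": 0, "wy": 0, "wz": 0, "hand": 0},
    {"tx": -2.7, "ty": -4, "tz": 0, "wx": 0, "wy": 0, "wz": 0, "hand": 0},
    {"tx": -2.7, "ty": -4, "tz": 0, "wx": 0, "wy": 0, "wz": 0, "hand": 0},
    {"tx": -2.7, "ty": -4, "tz": 0, "wx": 0, "wy": 0, "wz": 0, "hand": 0},
    {"tx": -2.7, "ty": -4, "tz": 0, "wx": 0, "wy": 0, "wz": 0, "hand": 0},
  ],
)

```text
t: 1.35
eef_pos: [0.4182, 0.3806, 0.1829]
eef_rot: [-0.13, 0.991, -0.0, -0.0]
contact_force: [0.1, 0.9, -0.2]
width: 0.0913
grasp_force: 0.0
```

Emit:
move_arm(
  plan=[
    {"tx": 0.9, "ty": -5, "tz": 0, "wx": 0, "wy": 0, "wz": 0, "hand": 0},
    {"tx": 0.9, "ty": -5, "tz": 0, "wx": 0, "wy": 0, "wz": 0, "hand": 0},
    {"tx": 0.9, "ty": -5, "tz": 0, "wx": 0, "wy": 0, "wz": 0, "hand": 0},
    {"tx": 0.9, "ty": -5, "tz": 0, "wx": 0, "wy": 0, "wz": 0, "hand": 0},
    {"tx": 0.9, "ty": -5, "tz": 0, "wx": 0, "wy": 0, "wz": 0, "hand": 0},
  ],
)

```text
t: 1.98
eef_pos: [0.4382, 0.1271, 0.183]
eef_rot: [-0.13, 0.991, -0.0, -0.0]
contact_force: [1.0, 0.6, 0.8]
width: 0.0911
grasp_force: 0.0
```

Emit:
move_arm(
  plan=[
    {"tx": 0.9, "ty": -5, "tz": 0, "wx": 0, "wy": 0, "wz": 0, "hand": 0},
    {"tx": 0.9, "ty": -5, "tz": 0, "wx": 0, "wy": 0, "wz": 0, "hand": 0},
    {"tx": 0.9, "ty": -5, "tz": 0, "wx": 0, "wy": 0, "wz": 0, "hand": 0},
    {"tx": 0.9, "ty": -5, "tz": 0, "wx": 0, "wy": 0, "wz": 0, "hand": 0},
    {"tx": 0.9, "ty": -5, "tz": 0, "wx": 0, "wy": 0, "wz": 0, "hand": 0},
  ],
)

```text
t: 2.6
eef_pos: [0.4592, -0.1261, 0.1831]
eef_rot: [-0.13, 0.991, 0.0, -0.0]
contact_force: [0.9, 1.3, 0.0]
width: 0.0913
grasp_force: 0.0
```

Emit:
move_arm(
  plan=[
    {"tx": 0.9, "ty": -5, "tz": 0, "wx": 0, "wy": 0, "wz": 0, "hand": 0},
    {"tx": 0.9, "ty": -5, "tz": 0, "wx": 0, "wy": 0, "wz": 0, "hand": 0},
    {"tx": 0.9, "ty": -5, "tz": 0, "wx": 0, "wy": 0, "wz": 0, "hand": 0},
    {"tx": 0, "ty": -1, "tz": 3, "wx": 0, "wy": 0, "wz": 0, "hand": 0.3},
    {"tx": 0, "ty": 0, "tz": 2, "wx": 0, "wy": 0, "wz": 0, "hand": 0.3},
  ],
)

```text
t: 3.22
eef_pos: [0.4742, -0.2869, 0.1317]
eef_rot: [-0.129, 0.992, 0.0, -0.0]
contact_force: [0.8, 0.7, -0.4]
width: 0.0743
grasp_force: 0.0
```

```bash
python3 - <<'E'
from h import *
from rig import monitor
o=monitor.observe();p=o["eef_pos"];print(p,o["eef_rot"])
cs=[]
for n,u,v in(("top",446,278),("scene",405,270)):
    im=cams.read_camera(n);cv2.imwrite(f"pics/{n}1.png",im[:,:,::-1])
    print(n,"tcp px",proj(n,p)); cs.append(cv2.resize(im[v-50:v+50,u-50:u+50],(400,400),interpolation=cv2.INTER_CUBIC))
cv2.imwrite("pics/c1.png",np.hstack(cs)[:,:,::-1])
E
```

```text
[ 0.47423562 -0.28686992  0.13171663] [-1.29482416e-01  9.91581610e-01  3.12466655e-04 -3.42814137e-04]
top tcp px [454.54748546 272.13424699]
scene tcp px [408.00790662 247.57687172]
```

View pics/c1.png

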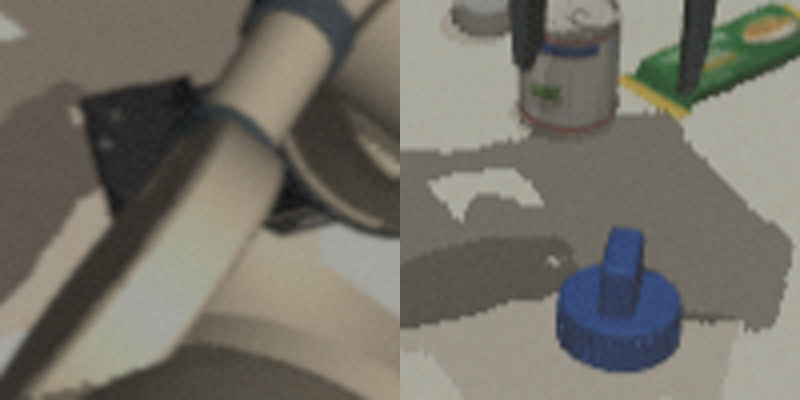

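The top view is blocked by the arm. The scene view shows the fingertips at about (386,237) and (427,244), and the lid below them at (409,296). I'll descend to around the bar and look again.

Emit:
move_arm(
  plan=[
    {"tx": 0.5, "ty": -1.0, "tz": 2, "wx": 0, "wy": 0, "wz": 0, "hand": 0.3},
    {"tx": 0, "ty": 0, "tz": 3, "wx": 0, "wy": 0, "wz": 0, "hand": 0.4},
    {"tx": 0, "ty": 0, "tz": 2, "wx": 0, "wy": 0, "wz": 0, "hand": 0.4},
    {"tx": 0, "ty": 0, "tz": 1, "wx": 0, "wy": 0, "wz": 0, "hand": 0.4},
    {"tx": 0, "ty": 0, "tz": 0, "wx": 0, "wy": 0, "wz": 0, "hand": 0.4},
  ],
)

```text
t: 3.95
eef_pos: [0.4725, -0.2968, 0.0533]
eef_rot: [-0.13, 0.991, 0.0, -0.0]
contact_force: [-0.2, 0.3, 0.3]
width: 0.0545
grasp_force: 0.0
```

```bash
python3 - <<'E'
from h import *
from rig import monitor
o=monitor.observe();p=o["eef_pos"];print(p,o["width"])
n="scene";im=cams.read_camera(n);cv2.imwrite("pics/scene2.png",im[:,:,::-1]);print(proj(n,p))
u,v=410,275;cv2.imwrite("pics/c2.png",cv2.resize(im[v-40:v+40,u-40:u+40],(560,560),interpolation=cv2.INTER_CUBIC)[:,:,::-1])
E
```

```text
[ 0.47249938 -0.29682634  0.05332429] 0.05450795300134442
[410.1362937  282.34738756]
```

View pics/c2.png

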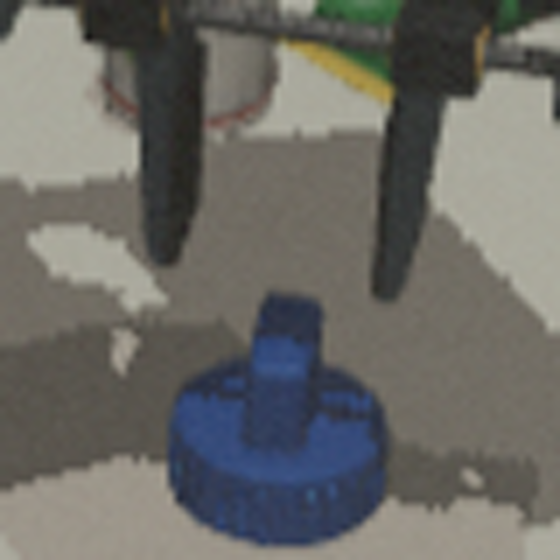

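In the crop the fingertips straddle the bar: tips at (394,272) and (425,278), bar top at (411,280). I'll descend the rest and close gently.

Emit:
move_arm(
  plan=[
    {"tx": 0, "ty": 0, "tz": 1, "wx": 0, "wy": 0, "wz": 0, "hand": 0.4},
    {"tx": 0, "ty": 0, "tz": 0.8, "wx": 0, "wy": 0, "wz": 0, "hand": 0.4},
    {"tx": 0, "ty": 0, "tz": 0.3, "wx": 0, "wy": 0, "wz": 0, "hand": 0.4},
    {"tx": 0, "ty": 0, "tz": 0, "wx": 0, "wy": 0, "wz": 0, "hand": 0.55},
    {"tx": 0, "ty": 0, "tz": 0, "wx": 0, "wy": 0, "wz": 0, "hand": 0.65},
  ],
  squeeze=5,
)

```text
t: 4.62
eef_pos: [0.4725, -0.297, 0.0323]
eef_rot: [-0.13, 0.991, -0.0, 0.0]
contact_force: [-0.6, 0.3, 0.6]
width: 0.0378
grasp_force: 0.0
```

Emit:
move_arm(
  plan=[
    {"tx": 0, "ty": 0, "tz": 0, "wx": 0, "wy": 0, "wz": 0, "hand": 0.7},
    {"tx": 0, "ty": 0, "tz": 0, "wx": 0, "wy": 0, "wz": 0, "hand": 0.75},
    {"tx": 0, "ty": 0, "tz": 0, "wx": 0, "wy": 0, "wz": 0, "hand": 0.8},
    {"tx": 0, "ty": 0, "tz": 0, "wx": 0, "wy": 0, "wz": 0, "hand": 0.85},
    {"tx": 0, "ty": 0, "tz": 0, "wx": 0, "wy": 0, "wz": 0, "hand": 0.9},
  ],
  squeeze=5,
)

```text
t: 5.25
eef_pos: [0.4724, -0.2969, 0.0321]
eef_rot: [-0.13, 0.991, -0.0, -0.0]
contact_force: [0.2, 0.0, 0.4]
width: 0.0095
grasp_force: 0.0
```

```bash
python3 - <<'E'
from h import *
from rig import monitor
o=monitor.observe();p=o["eef_pos"];print(p,o["width"],o["grasp_force"])
n="scene";im=cams.read_camera(n);cv2.imwrite("pics/scene3.png",im[:,:,::-1]);print(proj(n,p))
u,v=410,285;cv2.imwrite("pics/c3.png",cv2.resize(im[v-30:v+30,u-30:u+30],(560,560),interpolation=cv2.INTER_CUBIC)[:,:,::-1])
E
```

```text
[ 0.47243371 -0.29692091  0.03212351] 0.009463316998021118 0.0
[409.60588577 290.92563186]
```

View pics/c3.png

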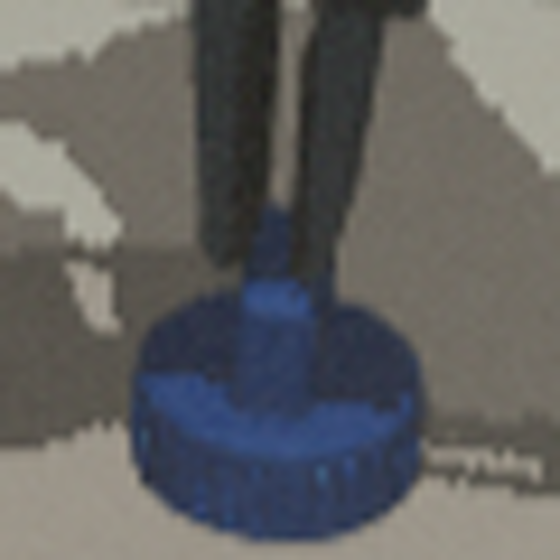

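The crop shows the fingers nearly shut at 9.5 mm with no grip force, so the bar isn't between the pads. I'll check which bar pixels the fingers hide to tell "above" from "behind".

```bash
python3 - <<'E'
from h import *
for f in("scene0","scene3"):
    im=cv2.imread(f"pics/{f}.png")[:,:,::-1].copy();I=im[264:306,392:428].astype(int);print(f)
    for r,row in enumerate(I):
        print(264+r,"".join("B" if b-rr>30 else ("." if s>300 else ("#" if s<170 else "o")) for rr,g,b in row for s in [rr+g+b]))
c=-M("scene")[1].T@M("scene")[2];print(c)
E
```

```text
scene0
264 ....................................
265 ....................................
266 ....................................
267 ....................................
268 ....................................
269 ....................................
270 ....................................
271 ....................................
272 ....................................
273 ....................................
274 ....................................
275 ....................................
276 ....................................
277 ................BBB.B...............
278 ................BBBBBBB.............
279 ...............BBBBBBBBB............
280 ...............BBBBBBBBB............
281 ...............BBBBBBBBo............
282 ..............oBBBBBBBBo............
283 ..............BBBBBBBBBo............
284 ..............BBBBBBBBBo............
285 ..............BBBBBBBBBo............
286 ...........BBoBBBBBBBBoo............
287 .........BBBBBBBBBBBBBooB...........
288 .......BBBBBBBBBBBBBBBooBBBB........
289 .....BBBBBBBBoBBBBBBBBoBBBBBB.......
290 ....BBBBBBBBBoBBBoBBBo#
[... 1695 characters left out ...]
......
290 .ooo######o#oBBBBBBBBB##oo#o#oo.....
291 oooo#####o#o#BBBBBBBBB#o#o#o#ooo....
292 oooo##o######BBBBBBBBBo#######ooo...
293 ooo#o########BBBBBBBBo#oo#o##oooo...
294 ooo####oo#oo#BBBBBBBB#oo####oooooo..
295 oooBBBBBBB#o#BBBBBBBBooooooooooooo..
296 oooBBBBBBBBBBBBBBBBBB#oo#ooo#ooooo..
297 ooooBBBBBBBBBoBBBBBBBB#ooo#oo#oBoo..
298 ooBBBBBBBBBBBBBBBBBBBBBBBBBBo#oBooo.
299 ooBBoBBBBBBBBBBBBBBBBBBBBBBBBBBBoooo
300 .oBo#BBBBBBBBBBBBBBBBBBBBBBBBBBBoooo
301 ..BB#BoBBBBBBBBBBBBBBBBBBBBBBBBooooo
302 ..oB#BoBBBBBBBBBBBBBBBBBBBBBBBoBB.oo
303 ..oBooBBBBBBBBBBBBBBBBBBBBBBBoBBBo..
304 ..oBoooBBBBBBBBBBBBBBBBBBBBBBoBBBo..
305 ...o#ooBBBoBBBBBBBBBBBBBBBBBoooBoooo
[-0.46275676 -0.69911929  0.7765022 ]
```

```bash
python3 - <<'E'
from h import *
im=cv2.imread("pics/scene3.png")[:,:,::-1].astype(int)
for r in range(272,292): print(r," ".join("%3d"%(im[r,c,2]-im[r,c,0]) for c in range(400,422)))
p=np.array([.4724,-.2969,.0321]);ax=np.array([-.966,-.258,0]);ay=np.array([-.258,.966,0])
for s in(-1,0,1):
  for z in(0,.02,.03): print(s,z,[proj("scene",p+ax*s*.016+ay*k*.005+[0,0,z]).round(1) for k in(-1,1)])
E
```

```text
272 -13  -1   0   2   2  -5  -2  -3  -4 -12 -14 -11  -8   0   7   1   0  -1  -2 -16 -13 -14
273 -13  -3   3  -1   3  -2  -2  -2  -6 -14 -12 -11  -3   0   0   1   3  -2  -8 -14 -15 -13
274 -14  -2   2   2   2  -3  -2  -5  -4 -16 -16  -9  -4  -1   1   1   3   0  -8 -14 -13 -13
275 -14  -5   1  -1   1  -7  -3  -7  -7 -16 -13  -7  -3   1   3   2   4  -3 -13 -14 -15 -14
276 -13  -5   1  -1   1  -4  -8  -8  -3  -1  -9  -5  -3   2   6   1   1  -2 -13 -15 -14 -14
277 -12  -4   0   1  -2  -4  -3  -4  15  15   8   0  -6   2  -1  -1  -4 -10 -14 -13 -12 -14
278 -14  -7   0   3  -2  -8  -7   1  24  27  25   3  -3   1   4   3  -1 -13 -17 -13 -13 -14
279 -14  -5   0   3  -1  -4  -3   7  20  26  25   3  -1   3   2   4  -7 -14 -13 -14 -16 -15
280 -13  -5   3   4  -2  -1  -3  16  22  24  24   1  -3   3  -2  -2  -8 -13 -14 -13 -14 -13
281 -13  -9   2   3  -2  -4  -3  20  27  25  25   0  -6   2  -1  -1 -11 -14 -15 -12 -14 -12
282 -10 -12  -3   2  -2  -6   5  19  22  23  23  -2  -4   2   2   0 -13 -15 -12 -15 -13 -13
283 -12 -11  -8   0  -5  -7  15  22  23  23  26  -4  -3  -3   1   6 -14 -14 -16 -14 -13 
[... 519 characters left out ...]
  40  15  22  26  21  23  21  14   1
290  22  22  24  24  25  34  43  46  47  39  44  44  41  35  16  19  24  24  24  24  24  19
291  24  22  24  23  24  34  44  45  45  41  42  45  44  32  14  23  25  21  26  22  23  23
-1 0 [array([413.5, 286.9]), array([408.6, 286.1])]
-1 0.02 [array([414. , 278.8]), array([409.1, 278. ])]
-1 0.03 [array([414.3, 274.8]), array([409.4, 274. ])]
0 0 [array([412. , 291.3]), array([407.1, 290.5])]
0 0.02 [array([412.6, 283.3]), array([407.6, 282.5])]
0 0.03 [array([412.9, 279.2]), array([407.9, 278.4])]
1 0 [array([410.6, 295.9]), array([405.6, 295.1])]
1 0.02 [array([411.1, 287.8]), array([406.1, 287. ])]
1 0.03 [array([411.4, 283.7]), array([406.4, 282.9])]
```

The right finger covers the bar-top pixels (411–415, 277–284), so the tips are just above the bar. They are about 25 mm higher than the reported TCP, and 4–5 mm off to the left. I'll open, shift and go down feeling for the flange.

Emit:
move_arm(
  plan=[
    {"tx": 0, "ty": -0.4, "tz": 0, "wx": 0, "wy": 0, "wz": 0, "hand": 0.4},
    {"tx": 0, "ty": 0, "tz": 0, "wx": 0, "wy": 0, "wz": 0, "hand": 0.4},
    {"tx": 0, "ty": 0, "tz": 0, "wx": 0, "wy": 0, "wz": 0, "hand": 0.4},
    {"tx": 0, "ty": 0, "tz": 0, "wx": 0, "wy": 0, "wz": 0, "hand": 0.4},
    {"tx": 0, "ty": 0, "tz": 0, "wx": 0, "wy": 0, "wz": 0, "hand": 0.4},
  ],
)

```text
t: 5.92
eef_pos: [0.4734, -0.3007, 0.0321]
eef_rot: [-0.13, 0.991, 0.0, -0.0]
contact_force: [-0.1, -0.3, -0.1]
width: 0.0541
grasp_force: 0.0
```

Emit:
move_arm(
  plan=[
    {"tx": 0, "ty": 0, "tz": 0.4, "wx": 0, "wy": 0, "wz": 0, "hand": 0.4},
    {"tx": 0, "ty": 0, "tz": 0.4, "wx": 0, "wy": 0, "wz": 0, "hand": 0.4},
    {"tx": 0, "ty": 0, "tz": 0.4, "wx": 0, "wy": 0, "wz": 0, "hand": 0.4},
    {"tx": 0, "ty": 0, "tz": 0, "wx": 0, "wy": 0, "wz": 0, "hand": 0.4},
  ],
)

```text
t: 6.42
eef_pos: [0.4732, -0.3006, 0.0197]
eef_rot: [-0.13, 0.991, 0.0, -0.0]
contact_force: [-0.4, 0.2, -0.1]
width: 0.0547
grasp_force: 0.0
```

```bash
python3 - <<'E'
from h import *
from rig import monitor
o=monitor.observe();p=o["eef_pos"];print(p,o["width"],o["contact_force"],proj("scene",p))
n="scene";im=cams.read_camera(n);cv2.imwrite("pics/scene4.png",im[:,:,::-1])
u,v=410,285;cv2.imwrite("pics/c4.png",cv2.resize(im[v-30:v+30,u-30:u+30],(560,560),interpolation=cv2.INTER_CUBIC)[:,:,::-1])
E
```

```text
[ 0.47322025 -0.30060428  0.01966991] 0.05467080364776469 [-0.35033824  0.21709391 -0.12790562] [411.1035027  296.24123411]
```

View pics/c4.png

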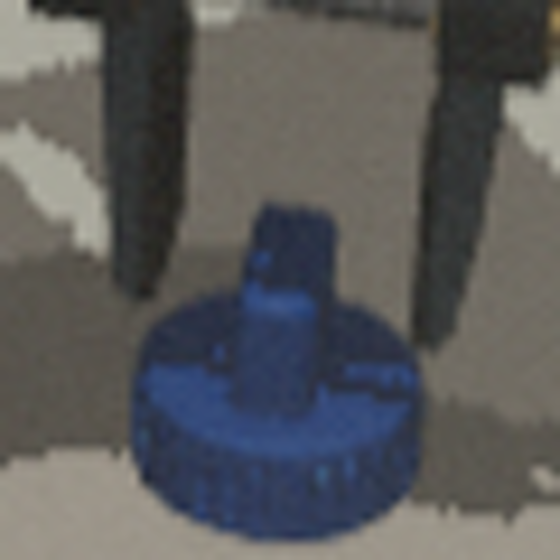

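Now the fingertips straddle the bar below its top, at (395,287) and (427,292), still above the flange. I'll continue down in small guarded steps.

Emit:
move_arm(
  plan=[
    {"tx": 0, "ty": 0, "tz": 0.3, "wx": 0, "wy": 0, "wz": 0, "hand": 0.45},
    {"tx": 0, "ty": 0, "tz": 0.3, "wx": 0, "wy": 0, "wz": 0, "hand": 0.5},
    {"tx": 0, "ty": 0, "tz": 0, "wx": 0, "wy": 0, "wz": 0, "hand": 0.5},
  ],
)

```text
t: 6.85
eef_pos: [0.4733, -0.3007, 0.0138]
eef_rot: [-0.13, 0.991, 0.0, -0.0]
contact_force: [-0.1, 0.6, 0.7]
width: 0.0457
grasp_force: 0.0
```

Emit:
move_arm(
  plan=[
    {"tx": 0, "ty": 0, "tz": 0.2, "wx": 0, "wy": 0, "wz": 0, "hand": 0.5},
    {"tx": 0, "ty": 0, "tz": 0, "wx": 0, "wy": 0, "wz": 0, "hand": 0.5},
  ],
)

```text
t: 7.1
eef_pos: [0.4734, -0.3008, 0.012]
eef_rot: [-0.13, 0.991, 0.0, -0.0]
contact_force: [0.5, -0.2, 0.2]
width: 0.0455
grasp_force: 0.0
```

Emit:
move_arm(
  plan=[
    {"tx": 0, "ty": 0, "tz": 0.2, "wx": 0, "wy": 0, "wz": 0, "hand": 0.5},
    {"tx": 0, "ty": 0, "tz": 0, "wx": 0, "wy": 0, "wz": 0, "hand": 0.5},
  ],
)

```text
t: 7.35
eef_pos: [0.4734, -0.3007, 0.01]
eef_rot: [-0.13, 0.991, 0.0, -0.0]
contact_force: [0.0, 0.2, -0.2]
width: 0.0452
grasp_force: 0.0
```

Emit:
move_arm(
  plan=[
    {"tx": 0, "ty": 0, "tz": 0.2, "wx": 0, "wy": 0, "wz": 0, "hand": 0.5},
    {"tx": 0, "ty": 0, "tz": 0, "wx": 0, "wy": 0, "wz": 0, "hand": 0.5},
  ],
)

```text
t: 7.6
eef_pos: [0.4734, -0.3007, 0.008]
eef_rot: [-0.13, 0.991, 0.0, -0.0]
contact_force: [0.2, -0.3, 0.0]
width: 0.0455
grasp_force: 0.0
```

Emit:
move_arm(
  plan=[
    {"tx": 0, "ty": 0, "tz": 0.2, "wx": 0, "wy": 0, "wz": 0, "hand": 0.5},
    {"tx": 0, "ty": 0, "tz": 0, "wx": 0, "wy": 0, "wz": 0, "hand": 0.5},
  ],
)

```text
t: 7.85
eef_pos: [0.4734, -0.3007, 0.006]
eef_rot: [-0.13, 0.991, 0.0, -0.0]
contact_force: [1.1, -0.5, -0.5]
width: 0.0458
grasp_force: 0.0
```

```bash
python3 - <<'E'
from h import *
from rig import monitor
o=monitor.observe();p=o["eef_pos"];print(p,o["width"],o["contact_force"],proj("scene",p))
im=cams.read_camera("scene");cv2.imwrite("pics/scene5.png",im[:,:,::-1]);im=im.astype(int)
for r in range(278,304):print(r,"".join("#" if im[r,c].sum()<150 and im[r,c,2]-im[r,c,0]<12 else ("B" if im[r,c,2]-im[r,c,0]>12 else ".") for c in range(388,436)))
E
```

```text
[ 0.47337107 -0.30072331  0.00598219] 0.04576907082186876 [ 1.10532746 -0.5158291  -0.54864554] [410.82587449 301.60866059]
278 .........####.......BBBBBBB........#............
279 .........####......BBBBBBBBB.......#............
280 ........#####......BBBBBBBBB.......#............
281 .........####......BBBBBBBBB.......#............
282 .........####......BBBBBBBBB.......#............
283 .........####.....BBBBBBBBBB.......#....#.......
284 .........####.....BBBBBBBBBB......#.............
285 .........####.....BBBBBBBBBB......##............
286 .........####..BBBBBBBBBBBBB......##............
287 .........####BBBBBBBBBBBBBBB......##............
288 .........###BBBBBBBBBBBBBBBBBBB...#.............
289 .........###BBBBBBBBBBBBBBBBBBBBB.#.............
290 .........###BBBBBBBBBBBBBBBBBBBBB.#.............
291 .........##BBBBBBBBBBBBBBBBBBBBBB.#.............
292 .........##BBBBBBBBBBBBBBBBBBBBBB.#.............
293 .......BBBBBBBBBBBBBBBBBBBBBBBBBB.#.............
294 .......BBBBBBBBBBBBBBBBBBBBBBBBBB##.............
295 ......BBBBBBBBBBBBBBBBBBBBBBBBBBB.#.............
296 ......BBBBBBBBBBBBBBBBBBBBBBBBBBB...............
297 ......BBBBBBBBBBBBBBBBBBBBBBBBBBBBBB............
298 ......BBBBBBBBBBBBBBBBBBBBBBBBBBBBBBB...........
299 ......BBBBBBBBBBBBBBBBBBBBBBBBBBBBBBB...........
300 ......BBBBBBBBBBBBBBBBBBBBBBBBBBBBBB............
301 ......BBBBBBBBBBBBBBBBBBBBBBBBBBBBBBB...........
302 ......BBBBBBBBBBBBBBBBBBBBBBBBBBBBBBB...........
303 ......BBBBBBBBBBBBBBBBBBBBBBBBBBBBBBB...........
```

Emit:
move_arm(
  plan=[
    {"tx": 0, "ty": 0, "tz": 0.2, "wx": 0, "wy": 0, "wz": 0, "hand": 0.5},
    {"tx": 0, "ty": 0, "tz": 0, "wx": 0, "wy": 0, "wz": 0, "hand": 0.5},
  ],
)

```text
t: 8.15
eef_pos: [0.4734, -0.3007, 0.004]
eef_rot: [-0.13, 0.991, 0.0, -0.0]
contact_force: [-0.3, 0.3, -0.4]
width: 0.0458
grasp_force: 0.0
```

Emit:
move_arm(
  plan=[
    {"tx": 0, "ty": 0, "tz": 0.2, "wx": 0, "wy": 0, "wz": 0, "hand": 0.5},
    {"tx": 0, "ty": 0, "tz": 0, "wx": 0, "wy": 0, "wz": 0, "hand": 0.5},
  ],
)

```text
t: 8.4
eef_pos: [0.4734, -0.3007, 0.002]
eef_rot: [-0.13, 0.991, 0.0, -0.0]
contact_force: [0.1, 0.2, -0.3]
width: 0.0455
grasp_force: 0.0
```

Emit:
move_arm(
  plan=[
    {"tx": 0, "ty": 0, "tz": 0.2, "wx": 0, "wy": 0, "wz": 0, "hand": 0.5},
    {"tx": 0, "ty": 0, "tz": 0, "wx": 0, "wy": 0, "wz": 0, "hand": 0.5},
  ],
)

```text
t: 8.65
eef_pos: [0.4734, -0.3007, -0.0]
eef_rot: [-0.13, 0.991, 0.0, -0.0]
contact_force: [-0.5, 0.1, 0.2]
width: 0.0457
grasp_force: 0.0
```

Emit:
move_arm(
  plan=[
    {"tx": 0, "ty": 0, "tz": 0, "wx": 0, "wy": 0, "wz": 0, "hand": 0.65},
    {"tx": 0, "ty": 0, "tz": 0, "wx": 0, "wy": 0, "wz": 0, "hand": 0.75},
    {"tx": 0, "ty": 0, "tz": 0, "wx": 0, "wy": 0, "wz": 0, "hand": 0.85},
    {"tx": 0, "ty": 0, "tz": 0, "wx": 0, "wy": 0, "wz": 0, "hand": 0.95},
    {"tx": 0, "ty": 0, "tz": 0, "wx": 0, "wy": 0, "wz": 0, "hand": 1},
  ],
  squeeze=5,
)

```text
t: 9.28
eef_pos: [0.4735, -0.3008, 0.0001]
eef_rot: [-0.13, 0.991, 0.0, 0.0]
contact_force: [-0.2, 0.8, 0.6]
width: 0.0178
grasp_force: 5.0
```

Emit:
move_arm(
  plan=[
    {"tx": 0, "ty": 0, "tz": 0, "wx": 0, "wy": 0, "wz": 0, "hand": 1},
    {"tx": 0, "ty": 0, "tz": 0, "wx": 0, "wy": 0, "wz": 0, "hand": 1},
  ],
  squeeze=8,
)

```text
t: 9.52
eef_pos: [0.4735, -0.3008, 0.0001]
eef_rot: [-0.13, 0.991, -0.0, 0.0]
contact_force: [-0.5, 0.6, 0.7]
width: 0.018
grasp_force: 8.0
```

```bash
python3 - <<'E'
from h import *
from rig import monitor
o=monitor.observe();p=o["eef_pos"];print(p,o["width"],o["contact_force"],proj("scene",p))
im=cams.read_camera("scene");cv2.imwrite("pics/scene6.png",im[:,:,::-1]);
u,v=410,285;cv2.imwrite("pics/c6.png",cv2.resize(im[v-30:v+30,u-30:u+30],(560,560),interpolation=cv2.INTER_CUBIC)[:,:,::-1])
E
```

```text
[ 4.73495381e-01 -3.00774318e-01  1.48393768e-04] 0.017987336384672734 [-0.45350751  0.64995838  0.66326985] [410.72131245 303.86261631]
```

View pics/c6.png

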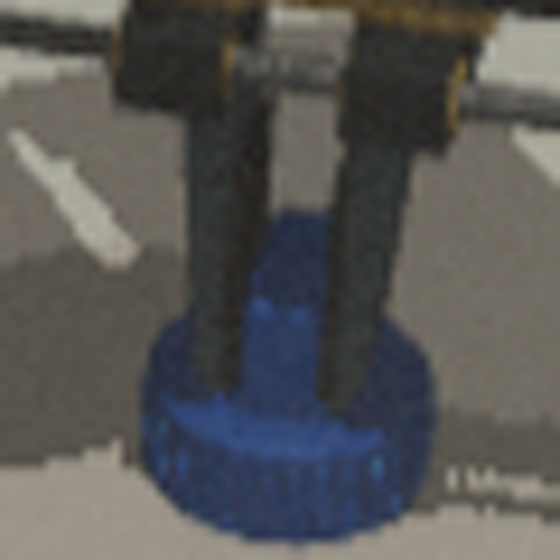

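The grip holds at 18 mm opening, with the pads centred along the bar and the tips at the flange. I'll firm up the grip and lift.

Emit:
move_arm(
  plan=[
    {"tx": 0, "ty": 0, "tz": 0, "wx": 0, "wy": 0, "wz": 0, "hand": 1},
    {"tx": 0, "ty": 0, "tz": -2, "wx": 0, "wy": 0, "wz": 0, "hand": 1},
    {"tx": 0, "ty": 0, "tz": -4, "wx": 0, "wy": 0, "wz": 0, "hand": 1},
    {"tx": 0, "ty": 0, "tz": -4, "wx": 0, "wy": 0, "wz": 0, "hand": 1},
    {"tx": 0, "ty": 0, "tz": -3, "wx": 0, "wy": 0, "wz": 0, "hand": 1},
  ],
  squeeze=40,
)

```text
t: 10.2
eef_pos: [0.4736, -0.301, 0.1318]
eef_rot: [-0.13, 0.991, -0.0, 0.0]
contact_force: [0.2, -0.9, -1.4]
width: 0.0179
grasp_force: 40.0
```

Emit:
move_arm(
  plan=[
    {"tx": -0.6, "ty": 3.4, "tz": 0, "wx": 0, "wy": 0, "wz": 0, "hand": 1},
    {"tx": -0.6, "ty": 3.5, "tz": 0, "wx": 0, "wy": 0, "wz": 0, "hand": 1},
    {"tx": -0.6, "ty": 3.5, "tz": 0, "wx": 0, "wy": 0, "wz": 0, "hand": 1},
    {"tx": -0.6, "ty": 3.5, "tz": 0, "wx": 0, "wy": 0, "wz": 0, "hand": 1},
    {"tx": -0.6, "ty": 3.5, "tz": 0, "wx": 0, "wy": 0, "wz": 0, "hand": 1},
  ],
)

```text
t: 10.82
eef_pos: [0.4572, -0.1239, 0.1301]
eef_rot: [-0.13, 0.991, -0.0, 0.0]
contact_force: [0.1, 0.1, 0.3]
width: 0.0177
grasp_force: 40.0
```

Emit:
move_arm(
  plan=[
    {"tx": -0.6, "ty": 3.5, "tz": 0, "wx": 0, "wy": 0, "wz": 0, "hand": 1},
    {"tx": -0.6, "ty": 3.5, "tz": 0, "wx": 0, "wy": 0, "wz": 0, "hand": 1},
    {"tx": -0.6, "ty": 3.5, "tz": 0, "wx": 0, "wy": 0, "wz": 0, "hand": 1},
    {"tx": -0.6, "ty": 3.5, "tz": 0, "wx": 0, "wy": 0, "wz": 0, "hand": 1},
    {"tx": -0.4, "ty": 3.0, "tz": 0, "wx": 0, "wy": 0, "wz": 0, "hand": 1},
  ],
)

```text
t: 11.45
eef_pos: [0.4404, 0.0477, 0.1301]
eef_rot: [-0.13, 0.991, -0.0, 0.0]
contact_force: [0.3, -0.2, -0.7]
width: 0.0173
grasp_force: 40.0
```

```bash
python3 - <<'E'
from h import *
from rig import monitor
o=monitor.observe();p=o["eef_pos"];print(p,o["width"],o["grasp_force"],o["contact_force"],proj("scene",p),proj("top",p))
a=[]
for n,u,v in(("scene",262,225),("top",272,290)):
    im=cams.read_camera(n);cv2.imwrite(f"pics/{n}7.png",im[:,:,::-1]);a.append(cv2.resize(im[v-50:v+50,u-40:u+40],(400,500),interpolation=cv2.INTER_CUBIC))
cv2.imwrite("pics/c7.png",np.hstack(a)[:,:,::-1])
E
```

```text
[0.4404046  0.04769478 0.13013464] 0.017338429884738743 39.99922156333923 [ 0.28219603 -0.18540759 -0.68295205] [260.96258184 213.28355377] [270.3091337  287.95042782]
```

View pics/c7.png

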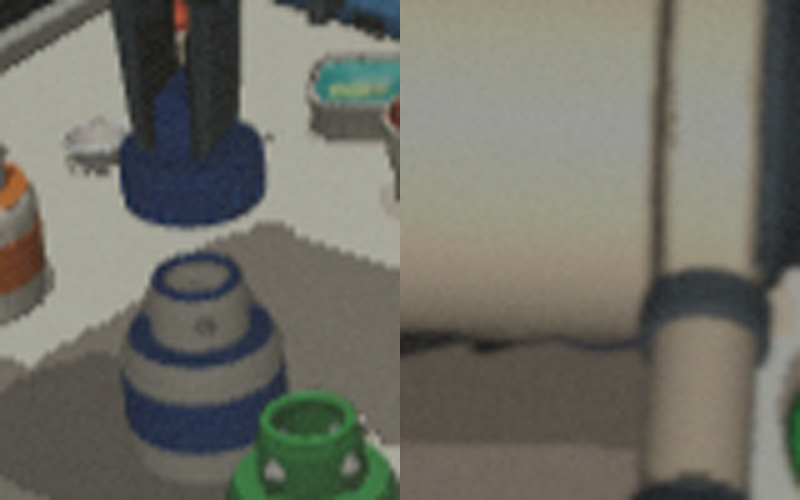

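The scene crop shows the lid hanging level above the jar. The top view is blocked by the arm. Next are sub-pixel fits: old top view for the lid-to-jar offset, and scene views for the lid's slip and the current alignment.

```bash
cat > fit.py <<'E'
from h import *
def bmap(f):
    im=cv2.imread(f"pics/{f}.png").astype(np.float32);return im[:,:,0]-im[:,:,2]   # B-R
def cont(f,u0,u1,v0,v1,th,k=8,tree=False):
    m=bmap(f)[v0:v1,u0:u1];m=cv2.resize(m,None,fx=k,fy=k,interpolation=cv2.INTER_CUBIC)
    m=cv2.GaussianBlur(m,(0,0),k*.4)
    cs,_=cv2.findContours((m>th).astype(np.uint8),cv2.RETR_LIST,cv2.CHAIN_APPROX_NONE)
    cs=sorted(cs,key=len,reverse=True)[:6]
    return [(c[:,0]+.5)/k-.5+[u0,v0] for c in cs]
E
python3 - <<'E'
from fit import *
def show(tag,n,f,box,th,zs):
    for c in cont(f,*box,th):
        if len(c)<90: continue
        e=cv2.fitEllipse(c.astype(np.float32));bb=np.r_[c.min(0),c.max(0)]
        print(tag,"th",th,"len",len(c),"ell",np.round(e[0],2),np.round(e[1],1),"bbox",bb.round(2),[cast(n,e[0],z)[:2].round(4) for z in zs])
show("toplid","top","top0",(422,470,254,302),25,[.026]);show("toplid","top","top0",(422,470,254,302),50,[.026])
show("topjar","top","top0",(245,300,262,318),25,[.065,.091]);show("topjar","top","top0",(245,300,262,318),40,[.065,.091])
for f in("scene0","scene6"): show(f,"scene",f,(385,435,266,320),10,[])
show("scene7","scene","scene7",(240,285,185,224),8,[])
show("jar0","scene","scene0",(240,285,222,275),15,[.091]);show("jar7","scene","scene7",(240,285,224,275),12,[.091])
E
```

```text
toplid th 25 len 705 ell [445.92 277.7 ] [30.7 31.6] bbox [430.06 262.19 461.69 292.94] [array([ 0.4747, -0.2951])]
toplid th 50 len 675 ell [445.96 277.67] [29.4 30.1] bbox [430.81 262.81 460.94 292.44] [array([ 0.4747, -0.2952])]
toplid th 50 len 324 ell [444.1  277.49] [ 3.5 24.5] bbox [440.06 267.69 448.81 286.69] [array([ 0.475 , -0.2915])]
topjar th 25 len 767 ell [270.88 289.83] [33.6 34. ] bbox [253.94 272.94 287.94 306.56] [array([0.442 , 0.0515]), array([0.44  , 0.0495])]
topjar th 25 len 509 ell [267.2  286.47] [24.3 31.3] bbox [260.06 284.94 281.69 300.94] [array([0.4484, 0.0588]), array([0.4462, 0.0566])]
topjar th 25 len 357 ell [269.83 288.76] [15.6 15.9] bbox [262.06 280.81 277.69 296.69] [array([0.444 , 0.0536]), array([0.442 , 0.0516])]
topjar th 25 len 99 ell [279.03 281.3 ] [2.9 5.8] bbox [276.56 279.31 280.81 284.19] [array([0.4587, 0.0362]), array([0.4563, 0.0346])]
topjar th 40 len 750 ell [270.87 289.84] [32.9 33.3] bbox [254.31 273.19 287.44 306.31] [array([0.442 , 0.0515]), array([0.44  , 0.0495])]
topjar th 40 len 728 ell [270.09 289.14] [23.5 23.9] bbox [2
[... 826 characters left out ...]
 [array([0.3998, 0.0183])]
jar0 th 15 len 332 ell [260.73 229.74] [10.2 18. ] bbox [251.69 224.69 269.69 234.81] [array([0.4354, 0.048 ])]
jar0 th 15 len 224 ell [260.78 229.7 ] [ 5.6 12.9] bbox [254.31 226.81 267.19 232.56] [array([0.4356, 0.048 ])]
jar7 th 12 len 653 ell [262.16 256.7 ] [17.8 31.2] bbox [246.44 248.31 278.31 265.44] [array([ 0.3504, -0.0206])]
jar7 th 12 len 573 ell [261.6  240.66] [13.7 26.5] bbox [247.44 235.56 275.81 248.19] [array([0.3998, 0.0185])]
jar7 th 12 len 319 ell [260.77 230.  ] [ 9.6 17.4] bbox [251.94 225.19 269.31 234.81] [array([0.4345, 0.0472])]
jar7 th 12 len 239 ell [260.79 229.9 ] [ 6.2 13.5] bbox [254.06 226.69 267.44 233.06] [array([0.4349, 0.0475])]
```

```bash
python3 - <<'E'
from fit import *
a=np.linspace(0,2*np.pi,181)
def feat(x,y,z):
    P=np.array([proj("scene",[x+.031*np.cos(t),y+.031*np.sin(t),h]) for t in a for h in(z,z+.026)])
    return np.array([(P[:,0].min()+P[:,0].max())/2,P[:,1].max()])
def solve(m,z,x):
    for _ in range(5):
        f=feat(*x,z);x=x+(cast("scene",m,z)-cast("scene",f,z))[:2]
    return x
r={}
for n,f,b,z,x,ths in(("0","scene0",(385,435,290,320),0,[.47,-.3],(10,15)),("6","scene6",(385,435,290,320),0,[.47,-.3],(8,10)),("7","scene7",(240,285,204,224),.13,[.44,.05],(8,10))):
    for th in ths:
        c=cont(f,*b,th)[0];m=np.array([(c[:,0].min()+c[:,0].max())/2,c[:,1].max()])
        print(n,th,m.round(2),c[:,0].min().round(2),c[:,0].max().round(2),solve(m,z,np.array(x)).round(4))
E
```

```text
0 10 [409.25 312.44] 393.56 424.94 [ 0.4743 -0.296 ]Traceback (most recent call last):
  File "<stdin>", line 14, in <module>
  File "<stdin>", line 8, in solve
  File "<stdin>", line 4, in feat
  File "h.py", line 9, in proj
    K,R,t=M(n);q=K@(R@np.asarray(p)+t);return q[:2]/q[2]
          ~^^^
  File "h.py", line 4, in M
    m=cams.camera_model(n);R=cv2.Rodrigues(m["rvec"])[0]
ValueError: time passes only in moves, steps and waits
```

```bash
sed -i 's/^import numpy as np,cv2/import numpy as np,cv2,functools/; s/^def M/@functools.lru_cache\ndef M/' h.py; python3 - <<'E'
from fit import *
a=np.linspace(0,2*np.pi,181)
def feat(x,y,z):
    P=np.array([proj("scene",[x+.031*np.cos(t),y+.031*np.sin(t),h]) for t in a for h in(z,z+.026)])
    return np.array([(P[:,0].min()+P[:,0].max())/2,P[:,1].max()])
def solve(m,z,x):
    for _ in range(5): x=x+(cast("scene",m,z)-cast("scene",feat(*x,z),z))[:2]
    return x
for n,f,b,z,x,ths in(("0","scene0",(385,435,290,320),0,[.47,-.3],(10,15)),("6","scene6",(385,435,290,320),0,[.47,-.3],(8,10)),("7","scene7",(240,285,204,224),.13,[.44,.05],(8,10))):
    for th in ths:
        c=cont(f,*b,th)[0];m=np.array([(c[:,0].min()+c[:,0].max())/2,c[:,1].max()])
        print(n,th,m.round(2),c[:,0].min().round(2),c[:,0].max().round(2),solve(m,z,np.array(x)).round(4))
E
```

```text
0 10 [409.25 312.44] 393.56 424.94 [ 0.4743 -0.296 ]
0 15 [409.25 312.31] 393.69 424.81 [ 0.4747 -0.2959]
6 8 [410.31 312.94] 394.44 426.19 [ 0.474  -0.2986]
6 10 [410.25 312.81] 394.44 426.06 [ 0.4743 -0.2983]
7 8 [259.94 220.31] 245.31 274.56 [0.4403 0.049 ]
7 10 [259.94 220.19] 245.44 274.44 [0.4407 0.0493]
```

Both views agree to about 1 mm: the lid needs roughly +0.7 mm in x and +0.9 mm in y. I'll correct that and descend in guarded steps.

Emit:
move_arm(
  plan=[
    {"tx": -0.1, "ty": 0.07, "tz": 1, "wx": 0, "wy": 0, "wz": 0, "hand": 1},
    {"tx": 0, "ty": 0, "tz": 1.5, "wx": 0, "wy": 0, "wz": 0, "hand": 1},
    {"tx": 0, "ty": 0, "tz": 1, "wx": 0, "wy": 0, "wz": 0, "hand": 1},
    {"tx": 0, "ty": 0, "tz": 0, "wx": 0, "wy": 0, "wz": 0, "hand": 1},
  ],
)

```text
t: 12.05
eef_pos: [0.441, 0.047, 0.0943]
eef_rot: [-0.13, 0.992, 0.0, -0.001]
contact_force: [0.5, -0.7, -0.4]
width: 0.0179
grasp_force: 40.0
```

Emit:
move_arm(
  plan=[
    {"tx": 0, "ty": 0, "tz": 0.2, "wx": 0, "wy": 0, "wz": 0, "hand": 1},
    {"tx": 0, "ty": 0, "tz": 0.2, "wx": 0, "wy": 0, "wz": 0, "hand": 1},
    {"tx": 0, "ty": 0, "tz": 0.2, "wx": 0, "wy": 0, "wz": 0, "hand": 1},
  ],
)

```text
t: 12.42
eef_pos: [0.4416, 0.0474, 0.0892]
eef_rot: [-0.13, 0.991, -0.0, 0.0]
contact_force: [0.5, 0.3, -0.7]
width: 0.018
grasp_force: 40.0
```

Emit:
move_arm(
  plan=[
    {"tx": 0, "ty": 0, "tz": 0.2, "wx": 0, "wy": 0, "wz": 0, "hand": 1},
    {"tx": 0, "ty": 0, "tz": 0.2, "wx": 0, "wy": 0, "wz": 0, "hand": 1},
  ],
)

```text
t: 12.68
eef_pos: [0.4414, 0.0475, 0.085]
eef_rot: [-0.13, 0.991, -0.0, 0.0]
contact_force: [0.5, -0.7, -0.3]
width: 0.0177
grasp_force: 40.0
```

Emit:
move_arm(
  plan=[
    {"tx": 0, "ty": 0.07, "tz": 0, "wx": 0, "wy": 0, "wz": 0, "hand": 1},
    {"tx": 0, "ty": 0, "tz": 0, "wx": 0, "wy": 0, "wz": 0, "hand": 1},
  ],
)

```text
t: 12.92
eef_pos: [0.4412, 0.0482, 0.0851]
eef_rot: [-0.13, 0.991, -0.0, -0.0]
contact_force: [-0.0, -0.5, 0.1]
width: 0.0179
grasp_force: 40.0
```

Emit:
move_arm(
  plan=[
    {"tx": 0, "ty": 0, "tz": 0.2, "wx": 0, "wy": 0, "wz": 0, "hand": 1},
    {"tx": 0, "ty": 0, "tz": 0.2, "wx": 0, "wy": 0, "wz": 0, "hand": 1},
  ],
)

```text
t: 13.18
eef_pos: [0.441, 0.0483, 0.081]
eef_rot: [-0.13, 0.991, 0.0, -0.0]
contact_force: [-1.7, 2.9, 1.5]
width: 0.0177
grasp_force: 40.0
```

Emit:
move_arm(
  plan=[
    {"tx": 0.02, "ty": 0.06, "tz": 0, "wx": 0, "wy": 0, "wz": 0, "hand": 1},
    {"tx": 0, "ty": 0, "tz": 0, "wx": 0, "wy": 0, "wz": 0, "hand": 1},
  ],
)

```text
t: 13.42
eef_pos: [0.4408, 0.0486, 0.081]
eef_rot: [-0.13, 0.991, -0.0, -0.0]
contact_force: [-1.1, 1.3, -1.2]
width: 0.0181
grasp_force: 40.0
```

Emit:
move_arm(
  plan=[
    {"tx": 0, "ty": 0, "tz": 0.2, "wx": 0, "wy": 0, "wz": 0, "hand": 1},
    {"tx": 0, "ty": 0, "tz": 0, "wx": 0, "wy": 0, "wz": 0, "hand": 1},
  ],
)

```text
t: 13.68
eef_pos: [0.4407, 0.0487, 0.079]
eef_rot: [-0.13, 0.991, 0.0, -0.0]
contact_force: [-1.3, 1.8, -0.8]
width: 0.018
grasp_force: 40.0
```

Lateral load is dropping, so I'll nudge slightly more that way and continue down.

Emit:
move_arm(
  plan=[
    {"tx": 0.02, "ty": 0.05, "tz": 0, "wx": 0, "wy": 0, "wz": 0, "hand": 1},
    {"tx": 0, "ty": 0, "tz": 0.15, "wx": 0, "wy": 0, "wz": 0, "hand": 1},
    {"tx": 0, "ty": 0, "tz": 0, "wx": 0, "wy": 0, "wz": 0, "hand": 1},
  ],
)

```text
t: 14.05
eef_pos: [0.4405, 0.0491, 0.0776]
eef_rot: [-0.13, 0.991, 0.0, -0.0]
contact_force: [-2.1, 1.7, 0.9]
width: 0.0179
grasp_force: 40.0
```

Emit:
move_arm(
  plan=[
    {"tx": 0, "ty": 0, "tz": 0.15, "wx": 0, "wy": 0, "wz": 0, "hand": 1},
    {"tx": 0, "ty": 0, "tz": 0, "wx": 0, "wy": 0, "wz": 0, "hand": 1},
  ],
)

```text
t: 14.3
eef_pos: [0.4406, 0.0491, 0.0761]
eef_rot: [-0.13, 0.991, 0.0, -0.0]
contact_force: [-2.4, 2.3, 4.0]
width: 0.0178
grasp_force: 40.0
```

Emit:
move_arm(
  plan=[
    {"tx": 0, "ty": 0, "tz": 0.1, "wx": 0, "wy": 0, "wz": 0, "hand": 1},
    {"tx": 0, "ty": 0, "tz": 0, "wx": 0, "wy": 0, "wz": 0, "hand": 1},
  ],
)

```text
t: 14.55
eef_pos: [0.4407, 0.0491, 0.0753]
eef_rot: [-0.13, 0.991, 0.0, 0.0]
contact_force: [-3.9, 1.9, 7.5]
width: 0.0179
grasp_force: 40.0
```

Emit:
move_arm(
  plan=[
    {"tx": 0.06, "ty": 0.02, "tz": 0, "wx": 0, "wy": 0, "wz": 0, "hand": 1},
    {"tx": 0, "ty": 0, "tz": 0.1, "wx": 0, "wy": 0, "wz": 0, "hand": 1},
    {"tx": 0, "ty": 0, "tz": 0, "wx": 0, "wy": 0, "wz": 0, "hand": 1},
  ],
)

```text
t: 14.92
eef_pos: [0.4406, 0.0491, 0.0745]
eef_rot: [-0.13, 0.991, -0.0, 0.001]
contact_force: [-0.8, 2.7, 11.5]
width: 0.018
grasp_force: 40.0
```

Emit:
move_arm(
  plan=[
    {"tx": 0, "ty": 0, "tz": 0.1, "wx": 0, "wy": 0, "wz": 0, "hand": 1},
    {"tx": 0, "ty": 0, "tz": 0, "wx": 0, "wy": 0, "wz": 0, "hand": 1},
  ],
)

```text
t: 15.18
eef_pos: [0.4402, 0.0491, 0.0731]
eef_rot: [-0.13, 0.991, -0.0, 0.0]
contact_force: [-0.7, 1.7, -0.2]
width: 0.0176
grasp_force: 40.0
```

Emit:
move_arm(
  plan=[
    {"tx": 0, "ty": 0, "tz": 0.1, "wx": 0, "wy": 0, "wz": 0, "hand": 1},
    {"tx": 0, "ty": 0, "tz": 0, "wx": 0, "wy": 0, "wz": 0, "hand": 1},
  ],
)

```text
t: 15.42
eef_pos: [0.44, 0.0491, 0.072]
eef_rot: [-0.13, 0.991, -0.0, 0.0]
contact_force: [-1.2, 0.8, 0.0]
width: 0.0177
grasp_force: 40.0
```

Emit:
move_arm(
  plan=[
    {"tx": 0, "ty": 0, "tz": 0.1, "wx": 0, "wy": 0, "wz": 0, "hand": 1},
    {"tx": 0, "ty": 0, "tz": 0, "wx": 0, "wy": 0, "wz": 0, "hand": 1},
  ],
)

```text
t: 15.68
eef_pos: [0.44, 0.0491, 0.071]
eef_rot: [-0.13, 0.991, -0.0, -0.0]
contact_force: [-0.4, 0.9, -0.5]
width: 0.0179
grasp_force: 40.0
```

Emit:
move_arm(
  plan=[
    {"tx": 0, "ty": 0, "tz": 0.1, "wx": 0, "wy": 0, "wz": 0, "hand": 1},
    {"tx": 0, "ty": 0, "tz": 0, "wx": 0, "wy": 0, "wz": 0, "hand": 1},
  ],
)

```text
t: 15.92
eef_pos: [0.4397, 0.049, 0.0698]
eef_rot: [-0.13, 0.991, -0.0, -0.0]
contact_force: [0.6, 0.1, -5.4]
width: 0.018
grasp_force: 40.0
```

Emit:
move_arm(
  plan=[
    {"tx": 0, "ty": 0, "tz": 0.1, "wx": 0, "wy": 0, "wz": 0, "hand": 1},
    {"tx": 0, "ty": 0, "tz": 0, "wx": 0, "wy": 0, "wz": 0, "hand": 1},
  ],
)

```text
t: 16.18
eef_pos: [0.4399, 0.0491, 0.0691]
eef_rot: [-0.13, 0.991, 0.0, -0.0]
contact_force: [-0.4, 0.5, -1.0]
width: 0.0179
grasp_force: 40.0
```

Emit:
move_arm(
  plan=[
    {"tx": 0, "ty": 0, "tz": 0.1, "wx": 0, "wy": 0, "wz": 0, "hand": 1},
    {"tx": 0, "ty": 0, "tz": 0, "wx": 0, "wy": 0, "wz": 0, "hand": 1},
  ],
)

```text
t: 16.42
eef_pos: [0.44, 0.0491, 0.0682]
eef_rot: [-0.13, 0.991, -0.0, 0.0]
contact_force: [-1.6, 0.9, 1.4]
width: 0.018
grasp_force: 40.0
```

The click came through as a −5.4 N tug at 70 mm. Now I'll squeeze the seal.

Emit:
move_arm(
  plan=[
    {"tx": 0, "ty": 0, "tz": 0.1, "wx": 0, "wy": 0, "wz": 0, "hand": 1},
    {"tx": 0, "ty": 0, "tz": 0, "wx": 0, "wy": 0, "wz": 0, "hand": 1},
  ],
)

```text
t: 16.68
eef_pos: [0.44, 0.0491, 0.0672]
eef_rot: [-0.13, 0.991, -0.0, 0.0]
contact_force: [-1.5, 0.7, 4.7]
width: 0.0179
grasp_force: 40.0
```

Emit:
move_arm(
  plan=[
    {"tx": 0, "ty": 0, "tz": 0.1, "wx": 0, "wy": 0, "wz": 0, "hand": 1},
    {"tx": 0, "ty": 0, "tz": 0, "wx": 0, "wy": 0, "wz": 0, "hand": 1},
    {"tx": 0, "ty": 0, "tz": 0, "wx": 0, "wy": 0, "wz": 0, "hand": 1},
  ],
)

```text
t: 17.05
eef_pos: [0.44, 0.0492, 0.0663]
eef_rot: [-0.13, 0.991, -0.0, 0.0]
contact_force: [-2.4, 1.5, 7.3]
width: 0.0179
grasp_force: 40.0
```

Emit:
move_arm(
  plan=[
    {"tx": 0, "ty": 0, "tz": 0.09, "wx": 0, "wy": 0, "wz": 0, "hand": 1},
    {"tx": 0, "ty": 0, "tz": 0, "wx": 0, "wy": 0, "wz": 0, "hand": 1},
    {"tx": 0, "ty": 0, "tz": 0, "wx": 0, "wy": 0, "wz": 0, "hand": 1},
  ],
)

```text
t: 17.42
eef_pos: [0.44, 0.0491, 0.0654]
eef_rot: [-0.13, 0.991, -0.0, 0.0]
contact_force: [-3.7, 0.2, 9.8]
width: 0.0179
grasp_force: 40.0
```

Emit:
move_arm(
  plan=[
    {"tx": 0, "ty": 0, "tz": 0, "wx": 0, "wy": 0, "wz": 0, "hand": 1},
    {"tx": 0, "ty": 0, "tz": 0, "wx": 0, "wy": 0, "wz": 0, "hand": 1},
    {"tx": 0, "ty": 0, "tz": 0, "wx": 0, "wy": 0, "wz": 0, "hand": 1},
    {"tx": 0, "ty": 0, "tz": 0, "wx": 0, "wy": 0, "wz": 0, "hand": 1},
  ],
)

```text
t: 17.92
eef_pos: [0.44, 0.0491, 0.0654]
eef_rot: [-0.13, 0.991, -0.0, 0.0]
contact_force: [-3.2, 1.0, 10.1]
width: 0.0179
grasp_force: 40.0
```

```bash
python3 - <<'E'
from rig import monitor,cams
import cv2
print(monitor.observe()["contact_force"])
im=cams.read_camera("scene");v,u=220,290
cv2.imwrite("pics/end.png",cv2.resize(im[v-70:v+90,u-110:u+110],None,fx=3.5,fy=3.5,interpolation=cv2.INTER_CUBIC)[:,:,::-1])
E
```

```text
[-3.16311471  0.9797786  10.06337835]
```

View pics/end.png

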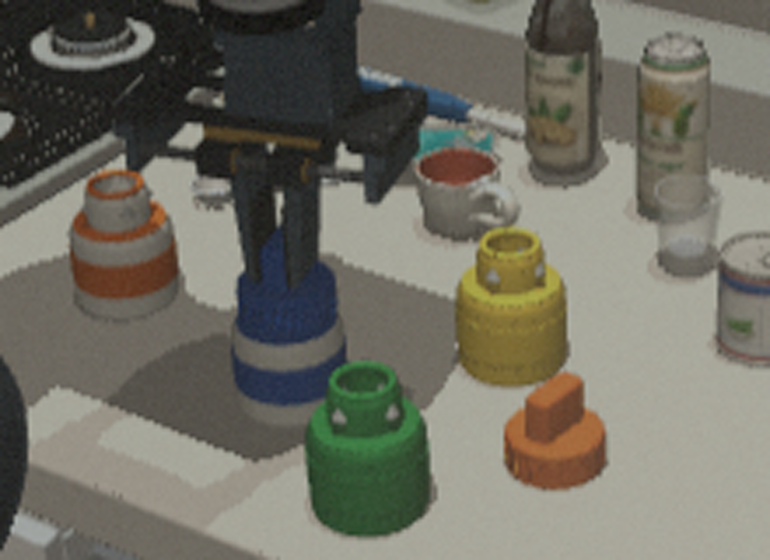

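The lid sits level and fully down on the upright blue jar, near crop pixel (290,300), still gripped with a steady 10 N push. Everything else is where it was.

```bash
python3 -c "
from rig import ticket
print(ticket.sign_off())"
```

```text
the job is handed in; nothing more can be done
None
```

The blue lid clicked onto the blue jar and I handed the job in at about 18 s, still holding the lid by its bar and pressing down at a steady 10 N; the sign-off returned no verdict.

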